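Snug up the mist pump's coupling nut

ROBOT

A 6-joint arm with a two-finger parallel gripper is mounted at the origin on the work surface. World frame = base frame: x ahead of the robot, y to its left, z up, the work surface at z = 0. Lengths are in mm, angles in rad, forces in N, time in s.
With the tool pointing down it reaches from about 300 to 850 mm from the base axis. Payload 4.2 kg.
Tool frame: the origin (TCP) lies at the very end of the fingers, on their centre line; the grasp point (between the pads) lies 19 mm behind it; z points along the fingers, y is the line along which they close (so a half turn about z gives the same grasp; the last joint's range is limited). The gripper opens to 91 mm and grips with 3 to 60 N. Pads are 32 mm wide; open, the fingers measure 118 mm over their backs; the gripper's body (76 mm by 178 mm) begins 60 mm behind the grasp point.
Start: joints at [-1.214, 0.32, 1.565, -0, 1.257, -0.02], TCP at [211.574, -534.677, 213.976] pointing down, gripper open.
Joint ranges: [-3.11, 3.11], [-0.84, 2.01], [0.21, 2.61], [-1.34, 4.49], [0.05, 2.63], [-2.56, 2.56]. Speed limits (rad/s): [2.57, 2.57, 3.14, 3.14, 3.14, 3.14].

INTERFACE

Orientations are given as a unit quaternion [x, y, z, w].
In Python, from rig import manip, optics, workorder gives the robot as it stands (manip), with the cameras (optics) and the job (workorder).
- The arm moves only by the shell command python3 steer.py 'ROWS' [FORCE]. ROWS is a JSON list of rows, 1 to 8 of them, each of 5 numbers: the opening from 0.0 (shut) to 1.0 (fully open), then dx, dy, dz in shares of the most that a row can go, 1 being 62.5 mm, then a turn about the tool's z in shares of 60 degrees (1.0 is 60 degrees); each row shifts and turns the commanded pose from where the row before left it, along the tool's axes as they then stand; what a row does not reach is not made up. A row lasts 1/8 s, in which the tool goes at most 62.5 mm and 0.188 rad, less where a joint would pass 70% of its speed; a pose out of reach is approached as far as the arm can. The fingers move at their own pace and stop on an object; FORCE is the grip in N (left out, the last holds). Time passes only in rows, so rows that do not move let the fingers close. It prints the time, the measured TCP pose, the force, the opening and the grip force at its end. Input that does not fit is refused with a message, and nothing moves.
- manip.state(): the state, without advancing time (a new reading comes with each control period).
- optics.camera(name): name is "side" or "top"; returns the picture (384x512x3 uint8, red, green, blue); there is no depth.
- optics.camera_model(name): a dict with "K" (3x3 intrinsics, pixels), "distortion" ([k1, k2, p1, p2, k3] as OpenCV has them; the pictures are not rectified), "rvec" (rotation vector, rad) and "tvec" (3), from world to camera coordinates, as OpenCV has them. Camera axes: x right, y down, z forward; pixel columns grow to the right and rows downward; lengths in mm; the calibration is good to about 2 mm. A picture is of the moment at which its call begins. camera_model takes no time and is no camera call.
- workorder.hand_in(): hands the job in; it is judged then, once.
The state is a dict: "time": time; "joint_positions": joint angles; "dq": joint speeds; "effort": joint torques, N m; "tool_pos": TCP position; "ee_rot": TCP orientation; "ft_force": force on the tool from outside, world axes, zero at the start; "ft_torque": the same for the moment, N m; "gripper_width": opening from 0.0 (shut) to 1.0 (fully open); "grip_force": force on a finger pad.
Only numpy, scipy, OpenCV 4.12 (cv2) and the standard library are available. Lean on these libraries where they do the work, as an engineer would, in place of code of your own. Each camera call takes 0.05 s, during which the arm holds its last target. There are 200 camera calls.

TASK

Run the eared brass coupling nut on the mist pump clockwise (seen from above) by hand, pushing on its ears, until it meets its seat and goes stiff. Then fit the larger of the two open-ended wrenches fully on the nut's square base, under the ears, and tighten on, about 30 degrees, until the two ears line up with the two white marks on the pump's round foot. Take the wrench off, lay it flat on the bare counter clear of the pump, and leave everything else where it is.

Things in the scene. Friction and masses are not known exactly. Their poses are not given: they have to be found in the camera images.
- mister: Black mist pump, fixed. Origin on the counter under the nut's vertical axis. Round foot, radius 80 mm, 8 mm high, about the origin; pump housing 100 (x) x 120 (y) x 50 mm high centred 155 mm along its own +x; a 24 mm wide channel, top at 20 mm, joins them from 40 mm out along +x. A fixed stub, radius 9 mm, stands through the nut to 64 mm height.
- mark (a point): One of the two flat white index marks on the foot, 68 mm from the nut's axis along the pump's own +y (the other lies along -y), 20 mm long, 4 mm wide, pointing at the axis. The two ears must end up along these marks.
- nut (a joint): Run-up of the nut by hand, rad: 0 slack, grows clockwise seen from above, 1.2 when it meets its seat (end of the run-up). About 0.4 N m of friction either way; stays where it is left. Turning it back loosens it.
- seat (a joint): Tightening of the nut beyond the seat, rad: 0 until nut has reached 1.2, then grows clockwise against about 1.0 N m of friction (so use the wrench); limit 1.0. The nut's whole angle is nut plus seat; the ears meet the marks at 1.2 + 0.524.
- nut_sq (a point): On the nut's axis, mid-height of its square base, 20 mm above the counter; turns with the nut. x points along one ear, z up. Square 36 x 36 mm, from 10 to 32 mm above the counter, its sides turned 30 degrees counterclockwise (from above) from x. Above it a hub of radius 19 mm with two equal ears (along +x and -x): a bar 110 mm long, 10 mm thick, from 34 to 56 mm above the counter.
- nut_ear (a point): Point in the ear on the +x side of nut_sq, 45 mm from the axis, at mid-height of the ear (45 mm above the counter). At first this ear points roughly towards the robot; it swings clockwise, to the robot's left.
- wrench: The larger steel open-ended wrench, lying flat, loose, about 0.3 kg. 14 mm thick (z); origin on the underside, in the handle, within 20 mm of its balance point. Handle 14 mm wide, from 120 mm behind the origin (-x) to 90 mm ahead. The jaw opens towards its own +x.
- wrench_jaw (a point): Centre of the jaw, 120 mm along +x from the wrench's origin, 7 mm above its underside: lies on the nut's axis when fully on. Gap 38.5 mm, parallel cheeks 10 mm thick, flared mouth about 55 mm wide; closed back 22 mm behind this point, mouth end 32 mm ahead; head 59 mm wide, 73 mm over the flared tips. On the square it has about 0.1 rad of play either way.
- small_wrench: Bystander: smaller steel open-ended wrench, 148 mm long, 8 mm thick, jaw gap 15 mm (does not fit). Origin on the underside, in the handle, 78 mm behind the jaw's tip; lies along x.
- slate_tile: Bystander: dark slate basking tile 130 x 110 x 12 mm, origin under its centre.
- hide: Bystander: round brown domed plastic hide, 120 mm across, 56 mm high, origin under its centre.
- amber_jar: Bystander: closed amber glass jar, radius 32 mm, 85 mm high, origin under its centre.
- feed_dish: Bystander: white ceramic feeding dish, radius 50 mm, 30 mm high, origin under its centre.
- spare_elbow: Bystander: brass pipe elbow, 45 mm high, radius 11 mm, origin under its upright leg.
- cork_puck: Bystander: cork disc, radius 30 mm, 20 mm high, origin under its centre.

How it is judged:
By the outcome, as a careful person would: the job done as asked, in the order asked, and still so for the second after the job is handed in, with the robot touching nothing.
It also fails if it takes over 69 s, if anything falls off the work surface, if the arm or the gripper's body presses on something with over 40 N, if the wrist force passes 120 N, or if a joint passes its speed limit or range.

## Working session

There is one attempt and no reset: what is moved stays moved. The work goes in short steps, Python scripts to look and compute and a shell command to move; the robot and the scene stay as the last step left them, time stands still between calls to the robot, and variables do not carry over. Pictures are saved under pics/ and viewed, at most 10 in all, crops included, and the job is handed in when it is done.

```bash
ls; mkdir -p pics; python3 - <<'E'
from rig import manip, optics, workorder
import cv2
for n in("top","side"):
    cv2.imwrite(f"pics/{n}0.png",cv2.resize(optics.camera(n)[:,:,::-1],(800,600),interpolation=cv2.INTER_CUBIC))
    m=optics.camera_model(n);print(m)
print(manip.state())
E
```

```text
pics
rig.py
steer.py
{'K': array([[432.909444  ,   0.        , 261.88052651],
       [  0.        , 432.909444  , 193.8096098 ],
       [  0.        ,   0.        ,   1.        ]]), 'distortion': array([-0.10371328,  0.        ,  0.        ,  0.        ,  0.        ]), 'rvec': array([ 2.16410281, -2.1011389 ,  0.17781384]), 'tvec': array([ -33.59491213,  535.48990631, 1200.01903987])}
{'K': array([[461.81559985,   0.        , 251.78486639],
       [  0.        , 461.81559985, 185.82876462],
       [  0.        ,   0.        ,   1.        ]]), 'distortion': array([-0.14271194,  0.        ,  0.        ,  0.        ,  0.        ]), 'rvec': array([ 0.96111446, -2.42167862,  1.12295003]), 'tvec': array([ 355.9205784 ,  302.18793493, 1300.97369784])}
{'time': 0.1, 'joint_positions': array([-1.21402405e+00,  3.20213892e-01,  1.56555664e+00,  1.83395614e-05,
        1.25738361e+00, -1.99954473e-02]), 'dq': array([-0.00077123, -0.00175742, -0.00397988, -0.00109325, -0.0008972 ,
       -0.00043795]), 'effort': array([-5.87077011e-04, -4.13334203e+01, -2.32509774e+01,  7.29553937e-02,
        4.22170619e-02, -5.03237311e-05]), 'tool_pos': array([ 211.40371952, -534.2439757 ,  213.21258889]), 'ee_rot': array([ 9.82308406e-01,  1.87268755e-01, -1.22249862e-04, -7.71160253e-04]), 'ft_force': array([ 0.12541064,  0.80768337, -0.6838178 ]), 'ft_torque': array([ 0.04097061, -0.00539157,  0.04394539]), 'grip_force': 0.0, 'gripper_width': 1.0022689938275493}
```

View pics/top0.png

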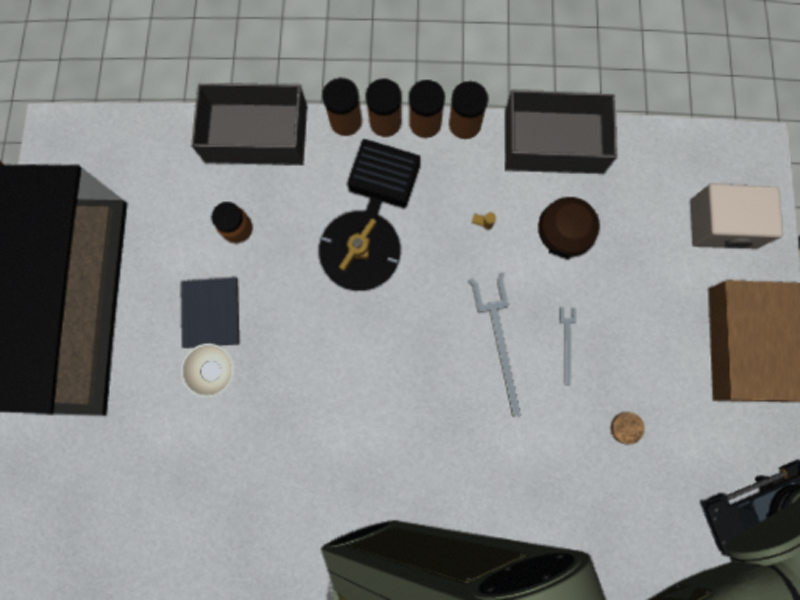

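View pics/side0.png

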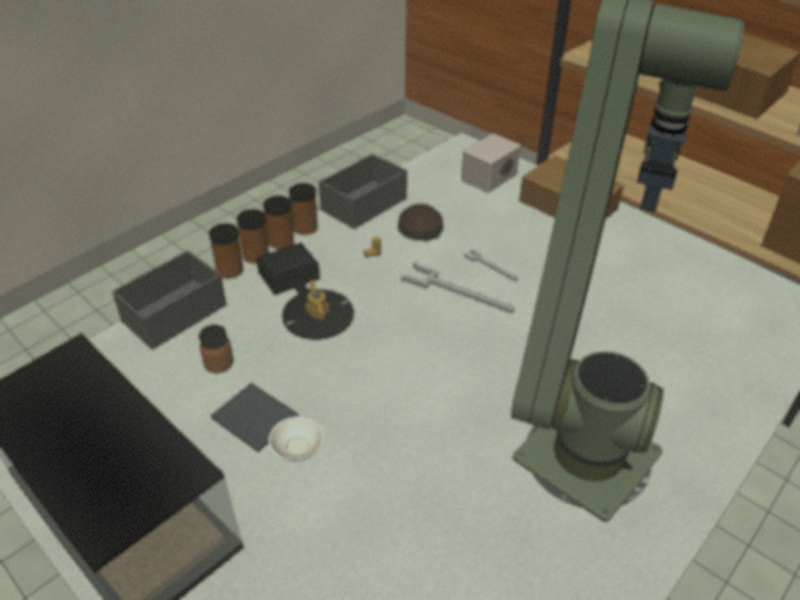

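The top view shows the pump foot at (360,250), with its marks at (325,240) and (392,260). The ears run from (343,268) to (373,222). The large wrench has its jaw at (490,295) and its tail at (517,415). The side view agrees, with the nut at (318,303) and the wrench from (415,275) to (512,308).

```bash
cat > h.py <<'E'
from rig import manip, optics, workorder
import numpy as np, cv2
def cam(n):
    m=optics.camera_model(n); return m["K"],m["distortion"],cv2.Rodrigues(m["rvec"])[0],m["tvec"]
def ray(n,uv):
    K,d,R,t=cam(n); p=cv2.undistortPoints(np.array([[uv]],float),K,d)[0,0]
    v=R.T@np.r_[p,1]; return -R.T@t, v/np.linalg.norm(v)
def onz(n,uv,z):
    o,v=ray(n,uv); return o+v*(z-o[2])/v[2]
def tri(a,b):
    (o,v),(p,w)=ray("top",a),ray("side",b); A=np.c_[v,-w]; s=np.linalg.lstsq(A,p-o,rcond=None)[0]
    q,r=o+v*s[0],p+w*s[1]; return (q+r)/2,np.linalg.norm(q-r)
def comps(mask,amin=8,box=None):
    m=mask.astype(np.uint8)
    if box: k=np.zeros_like(m);k[box[1]:box[3],box[0]:box[2]]=1;m=m*k
    n,l,s,c=cv2.connectedComponentsWithStats(m)
    return [(s[i,4],c[i],np.argwhere(l==i)[:,::-1]) for i in sorted(range(1,n),key=lambda i:-s[i,4]) if s[i,4]>=amin]
def brass(im):
    h=cv2.cvtColor(im,cv2.COLOR_RGB2HSV); return (h[...,0]>14)&(h[...,0]<30)&(h[...,1]>110)&(h[...,2]>60)
def rect(pts):
    return cv2.boxPoints(cv2.minAreaRect(pts.astype(np.float32)))
E
python3 - <<'E'
from h import *
t,s=optics.camera("top"),optics.camera("side")
np.save("t.npy",t);np.save("s.npy",s)
g=t.max(2)
for n,im,bx in(("top",t,(195,125,265,195)),("side",s,(175,175,235,225))):
    for a,c,p in comps(im.max(2)<60,200,bx)[:2]: print(n,"dark",a,c,p.min(0),p.max(0))
    for a,c,p in comps((im.min(2)>110),4,bx)[:8]: print(n,"white",a,c, onz(n,c,8).round(1),p.min(0),p.max(0))
    for a,c,p in comps(brass(im),15,bx)[:3]: print(n,"brass",a,c,rect(p).round(1).tolist())
for n,im,bx in(("top",t,(295,165,340,275)),("side",s,(250,160,335,205))):
    h=cv2.cvtColor(im,cv2.COLOR_RGB2HSV)
    bg=cv2.medianBlur(im,31).astype(int); d=np.abs(im.astype(int)-bg).sum(2)
    for a,c,p in comps(d>45,20,bx)[:3]: print(n,"wr",a,c.round(1),rect(p).round(1).tolist())
    bx=[bx]
def crop(im,x0,y0,x1,y1,w,h): return cv2.resize(im[y0:y1,x0:x1],(w,h),interpolation=cv2.INTER_CUBIC)
a=np.hstack([crop(t,195,95,345,275,400,480),crop(s,170,150,340,240,400,212) if 0 else np.vstack([crop(s,170,165,250,225,400,300),crop(s,250,150,350,195,400,180)])])
cv2.imwrite("pics/c1.png",a[:,:,::-1])
E
```

```text
top dark 1916 [231.53496868 157.45615866] [204 125] [261 185]
top white 2544 [227.8125     161.71069182] [637.3  87.6   8. ] [195 125] [264 194]
top brass 251 [228.82868526 156.5059761 ] [[216.3000030517578, 171.10000610351562], [227.89999389648438, 136.3000030517578], [242.3000030517578, 141.10000610351562], [230.6999969482422, 175.89999389648438]]
side dark 869 [197.47295742 195.92289988] [175 175] [224 215]
side white 1484 [209.28436658 202.68665768] [614.8  76.2   8. ] [175 175] [234 224]
side white 4 [197.5 182.5] [724.2  32.4   8. ] [197 182] [198 183]
side brass 141 [202.36879433 195.        ] [[194.8000030517578, 201.10000610351562], [197.39999389648438, 185.60000610351562], [210.39999389648438, 187.6999969482422], [207.8000030517578, 203.3000030517578]]
top wr 702 [318.9 215.1] [[298.70001220703125, 178.5], [321.70001220703125, 173.60000610351562], [340.79998779296875, 264.20001220703125], [317.70001220703125, 269.0]]
side wr 532 [289.7 184.4] [[255.1999969482422, 179.6999969482422], [259.3999938964844, 166.0], [332.29998779296875, 188.39999389648438], [328.0, 202.1999969482422]]
side wr 180 [312.7 169.1] [[295.79998779296875, 164.39999389648438], [299.20001220703125, 157.60000610351562], [333.20001220703125, 174.60000610351562], [329.79998779296875, 181.39999389648438]]
```

View pics/c1.png

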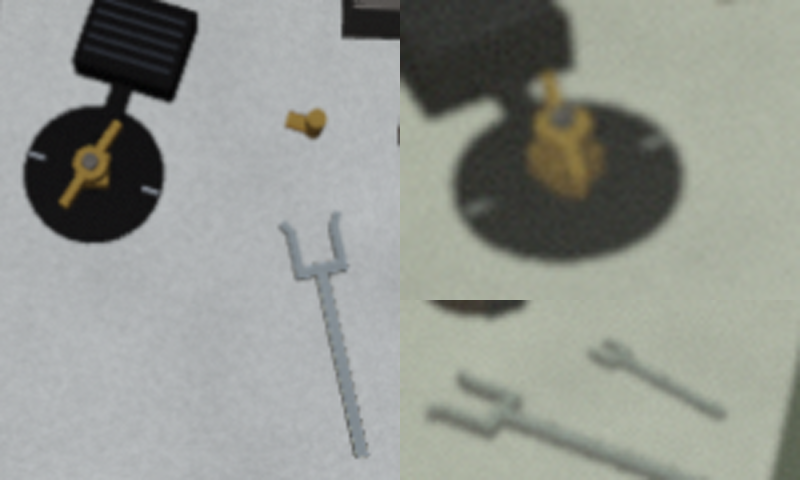

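The crop shows the marks at top-view pixels (208.5,153.5) and (251,166), and the ear tips at (239,141.5) and (220,171.5). The wrench tail is at (330,266), and its jaw tips are at (302,180) and (320,176).

```bash
python3 - <<'E'
from h import *
t,s=np.load("t.npy"),np.load("s.npy")
# marks: local bright inside dark disc
def mark(im,c,r=5):
    x,y=np.round(c).astype(int); p=im[y-r:y+r+1,x-r:x+r+1].max(2).astype(float); w=np.clip(p-90,0,None)
    Y,X=np.mgrid[y-r:y+r+1,x-r:x+r+1]; return np.array([(w*X).sum(),(w*Y).sum()])/w.sum()
mt=[mark(t,(208.5,153.5)),mark(t,(251.2,166.2))]; ms=[mark(s,(185.6,206.8),4),mark(s,(220.4,193.6),4)]
print(mt,ms)
P=[onz("top",u,8) for u in mt]; print("marks top",P,"tri",[tri(a,b) for a,b in zip(mt,ms)])
c=(P[0]+P[1])/2; d=P[0]-P[1]; print("axis",c,"len",np.linalg.norm(d),"thp deg",np.degrees(np.arctan2(d[1],d[0]))-90)
print("stub",onz("top",(228.4,155),64), tri((228.4,155),(170+162/5,165+117/5)))
a,b=onz("top",(219.7,171.5),56),onz("top",(238.9,141.5),56); e=a-b
print("ear tips",a,b,np.degrees(np.arctan2(e[1],e[0])),np.linalg.norm(e))
bg=cv2.medianBlur(t,31).astype(int);D=np.abs(t.astype(int)-bg).sum(2)
p=comps(D>45,20,(295,165,340,275))[0][2]
W=np.array([onz("top",q,12) for q in p]); 
tail=W[W[:,0].argmin()]; print("tail",tail,"front",W[W[:,0].argmax()])
H=W[(W[:,0]>tail[0]+10)&(W[:,0]<tail[0]+170)]
vx,vy,x0,y0=cv2.fitLine(H[:,:2].astype(np.float32),cv2.DIST_L2,0,.01,.01).ravel()
u=np.array([vx,vy])*np.sign(vx); l=(W[:,:2]-[x0,y0])@u; n=(W[:,:2]-[x0,y0])@[-u[1],u[0]]
print("wr dir deg",np.degrees(np.arctan2(u[1],u[0])),"extent",l.min(),l.max(),"lat",n.min(),n.max(),"head lat",n[l>l.max()-40].min(),n[l>l.max()-40].max())
print("origin from tail",[x0,y0]+u*(l.min()+120),"from tip",[x0,y0]+u*(l.max()-152))
print("tail tri",tri((330,265.5),(327.5,197)))
for f in((400+432-400,412),): pass
print("jaw tip tri",tri((302,180),(250+33/4,150+112/4)), tri((320,176),(250+62/4,150+78/4)))
E
```

```text
[array([204.17502987, 152.25089606]), array([254.70439798, 167.79379957])] [array([182.56318681, 209.98901099]), array([223.09710392, 191.10562181])]
marks top [array([664.66636265, 160.36814214,   8.        ]), array([620.90807283,   6.19600179,   8.        ])] tri [(array([ 6.63913859e+02,  1.59302036e+02, -1.25096749e-01]), np.float64(7.050161783815785)), (array([619.5656447 ,   5.97823681,  13.22624029]), np.float64(0.3211671391805225))]
axis [642.78721774  83.28207196   8.        ] len 160.2617758154316 thp deg -15.845399014603984
stub [643.51067106  81.86247066  64.        ] (array([642.92757852,  80.90728432,  59.22779307]), np.float64(4.422383612972954))
ear tips [595.9397895 105.4998268  56.       ] [687.05691994  53.71258879  56.        ] 150.38787704877566 104.80577026190149
tail [ 336.14718224 -214.72582849   12.        ] front [ 607.01353918 -192.1878691    12.        ]
wr dir deg 13.214219 extent -92.61888224640616 179.20489278529976 lat -35.885518225287655 34.75028327199227 head lat -35.885518225287655 34.75028327199227
origin from tail [ 452.10021742 -194.01647123] from tip [ 451.9286585  -194.05675494]
tail tri (array([ 337.06086847, -220.93112319,   12.30963294]), np.float64(1.6004593870772987))
jaw tip tri (array([ 586.71106351, -137.25777583,    6.02498198]), np.float64(3.751610037337545)) (array([ 600.03606898, -191.11672382,    7.28632532]), np.float64(4.390066992891167))
```

Careful with the scale: shifts go in shares of 62.5 mm and turns go in shares of 60 degrees. That gives: -0.182 rad / 1.0472 = -0.1738.

```bash
cat >> h.py <<'E'
def to(x,y,z=None,alpha=None):
    "remaining shift in tool axes (tool down), and turn"
    s=manip.state(); from scipy.spatial.transform import Rotation as Q
    R=Q.from_quat(s["ee_rot"]).as_matrix(); p=s["tool_pos"]
    d=np.array([x,y,p[2] if z is None else z])-p; a=np.arctan2(R[1,0],R[0,0])
    print("t",round(s["time"],2),"tcp",p.round(1),"alpha",round(np.degrees(a),1),"need",(R.T@d).round(1),"turn",None if alpha is None else round(a-np.radians(alpha),3),"F",s["ft_force"].round(1),"T",s["ft_torque"].round(2))
E
python3 steer.py '[[0.77,0,0,0,-0.1738],[0.77,0,0,0,-0.1738],[0.77,0,0,0,-0.1738],[0.77,0,0,0,-0.1738],[0.77,0,0,0,-0.1738],[0.77,0,0,0,-0.1738],[0.77,0,0,0,-0.1738],[0.77,0,0,0,-0.1738]]'
python3 -c "
from h import *
to(643,82.5,120,105)"
```

```text
time: 1.2
tool_pos: [211.5, -534.5, 213.7]
ee_rot: [0.606, 0.795, 0.0, -0.0]
ft_force: [0.2, 0.3, 0.1]
gripper_width: 0.771
grip_force: 0.0
t 1.2 tcp [ 211.5 -534.5  213.7] alpha 105.4 need [480.7 579.5  93.9] turn 0.006 F [0.2 0.3 0.1] T [-0.03 -0.15 -0.01]
```

In the tool's units: 43.4 mm is 0.6944, 36 mm is 0.576.

```bash
python3 steer.py '[[0.77,0.576,0.6944,0,0],[0.77,0.576,0.6944,0,0],[0.77,0.576,0.6944,0,0],[0.77,0.576,0.6944,0,0],[0.77,0.576,0.6944,0,0],[0.77,0.576,0.6944,0,0],[0.77,0.576,0.6944,0,0],[0.77,0.576,0.6944,0,0]]' >/dev/null
python3 -c "
from h import *
to(643,82.5,120,105)"
```

```text
t 2.2 tcp [ 473.1 -164.9  214. ] alpha 105.0 need [195.  228.2  94. ] turn 0.0 F [-0.2  0.1  0.2] T [-0.   -0.11 -0.08]
```

In the tool's units: 42 mm is 0.672, 36 mm is 0.576.

```bash
python3 steer.py '[[0.77,0.576,0.672,0,0],[0.77,0.576,0.672,0.16,0],[0.77,0.576,0.672,0.32,0],[0.77,0.576,0.672,0.32,0],[0.77,0.48,0.576,0.32,0],[0.77,0.32,0.384,0.384,0],[0.77,0,0,0,0]]' >/dev/null
python3 - <<'E'
from h import *
to(643,82.5,36,105)
t=optics.camera("top");s=optics.camera("side")
a=np.hstack([cv2.resize(t[95:245,150:310],(400,375)),cv2.resize(s[125:225,150:250],(400,375))])
cv2.imwrite("pics/c2.png",a[:,:,::-1])
E
```

```text
t 3.08 tcp [641.6  81.5 117.1] alpha 105.2 need [ 0.5  2.  81.1] turn 0.003 F [ 1.5 -0.3  0.9] T [-0.02 -0.07 -0.  ]
```

View pics/c2.png

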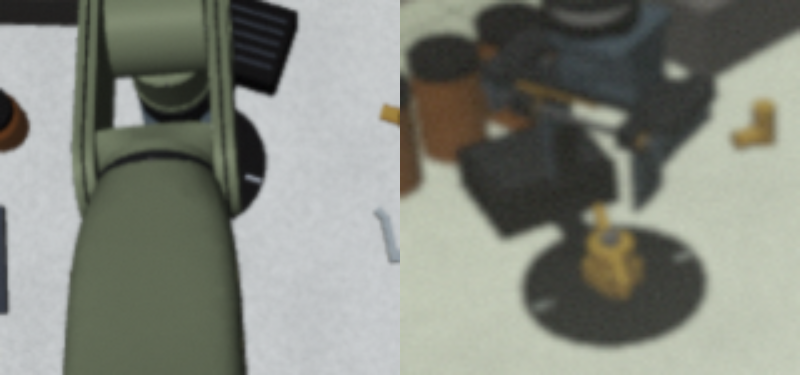

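The side crop shows the fingers poised above the nut, with the nut at (610,265) and the fingers at (645,185), clear of the housing. I'll descend now.

In the tool's units: 20 mm is 0.32, 2 mm is 0.032.

```bash
python3 steer.py '[[0.77,0,0.032,0.32,0],[0.77,0,0,0.32,0],[0.77,0,0,0.32,0],[0.77,0,0,0.32,0],[0.77,0,0,0,0]]' >/dev/null
python3 -c "
from h import *
to(643,82.5,36,105)"
python3 steer.py '[[0.77,0,0,0,0.1146],[0.77,0,0,0,0.1146],[0.77,0,0,0,0.0955],[0.77,0,0,0,0]]' >/dev/null
python3 -c "
from h import *
to(643,82.5,36,105)"
```

```text
t 3.8 tcp [643.2  79.   39.9] alpha 104.9 need [3.5 0.8 3.9] turn -0.001 F [-0.6  0.  -0.1] T [-0.01 -0.14  0.01]
t 4.3 tcp [644.8  79.4  41.9] alpha 85.6 need [ 3.  -2.1  5.9] turn -0.339 F [-0.3 -1.2  0.7] T [-0.31  0.07  0.13]
```

In the tool's units: 4 mm is 0.064, 2 mm is 0.032, 0.1 rad / 1.0472 = 0.0955.

```bash
python3 steer.py '[[0.77,0.032,-0.016,0.064,0.0955],[0.77,0,0,0,0.0955],[0.77,0,0,0,0]]' >/dev/null
python3 -c "
from h import *
to(643,82.5,36,105)"
python3 steer.py '[[0.77,0,0,0,0.0955],[0.77,0,0,0,0.0955],[0.77,0,0,0,0]]' >/dev/null
python3 -c "
from h import *
to(643,82.5,36,105)"
```

```text
t 4.67 tcp [643.5  80.6  37.8] alpha 74.2 need [ 1.7 -1.   1.8] turn -0.538 F [-1.  -4.5  1.8] T [-0.76  0.29  0.14]
t 5.05 tcp [643.2  80.9  37.3] alpha 62.7 need [ 1.3 -0.9  1.3] turn -0.738 F [-2.3 -3.7  2.4] T [-0.66  0.36  0.09]
```

In the tool's units: 0.1 rad / 1.0472 = 0.0955.

```bash
for i in 1; do python3 steer.py '[[0.77,0,0,0,0.0955],[0.77,0,0,0,0.0955],[0.77,0,0,0,0]]' >/dev/null
python3 -c "
from h import *
to(643,82.5,36,105)"
python3 steer.py '[[0.77,0,0,0,0.0477],[0.77,0,0,0,0]]' >/dev/null
python3 -c "
from h import *
to(643,82.5,36,105)"
done
```

```text
t 5.42 tcp [643.   81.4  36.9] alpha 51.2 need [ 0.8 -0.7  0.9] turn -0.939 F [-3.1 -2.6  0.2] T [-0.5   0.42  0.1 ]
t 5.67 tcp [643.   81.7  36.6] alpha 48.4 need [ 0.6 -0.5  0.6] turn -0.988 F [-3.1 -4.5  2.3] T [-0.65  0.5   0.23]
```

In the tool's units: 0.05 rad / 1.0472 = 0.0477.

```bash
python3 steer.py '[[0.77,0,0,0,0.0477],[0.77,0,0,0,0]]' >/dev/null
python3 -c "
from h import *
to(643,82.5,36,105)"
python3 steer.py '[[0.77,0,0,0,0.0477],[0.77,0,0,0,0]]' >/dev/null
python3 - <<'E'
from h import *
to(643,82.5,36,105)
s=optics.camera("side")
cv2.imwrite("pics/c3.png",cv2.resize(s[145:225,150:250],(700,560),interpolation=cv2.INTER_CUBIC)[:,:,::-1])
E
```

```text
t 5.92 tcp [643.   81.8  36.5] alpha 45.5 need [ 0.5 -0.4  0.5] turn -1.038 F [-3.2 -4.3  3.1] T [-0.59  0.54  0.2 ]
t 6.17 tcp [643.   81.8  36.4] alpha 42.8 need [ 0.5 -0.5  0.4] turn -1.086 F [-3.8 -4.3  4.5] T [-0.77  0.57  0.62]
```

View pics/c3.png

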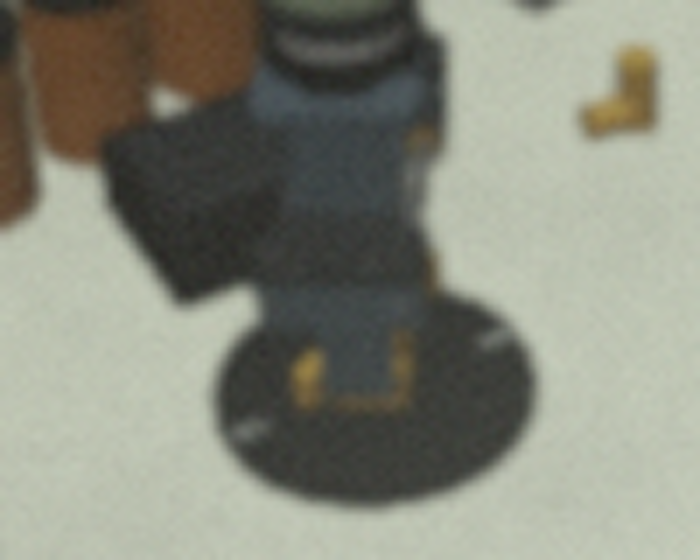

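The fingers straddle the nut with the ears seen at (310,375) and (402,345). The torque jumped from 0.4 to about 0.85 N m at an ear angle of about 103°, so the nut is seated. I'll back off and go for the wrench.

In the tool's units: -40 mm is -0.64, -30 mm is -0.48, 0.18 rad / 1.0472 = 0.1719.

```bash
python3 steer.py '[[0.77,0,0,0,-0.0955],[0.77,0,0,0,-0.0764],[0.77,0,0,-0.48,0],[0.77,0,0,-0.64,0],[0.77,0,0,-0.48,0],[0.77,0,0,0,0.1623],[0.77,0,0,0,0.1719],[0.77,0,0,0,0.1719]]' >/dev/null
python3 -c "
from h import *
to(452,-194,90,13.2)"
```

```text
t 7.22 tcp [644.2  83.6 136.2] alpha 22.2 need [-283.   184.4   45.1] turn 0.157 F [-0.  -0.1 -0.3] T [-0.02  0.    0.06]
```

In the tool's units: -47 mm is -0.752, 30.7 mm is 0.4912, 0.08 rad / 1.0472 = 0.0764.

```bash
python3 steer.py '[[0.6,-0.752,0.4912,0,0],[0.6,-0.752,0.4912,0,0],[0.6,-0.752,0.4912,0,0],[0.6,-0.752,0.4912,0,0],[0.6,-0.752,0.4912,0,0],[0.6,-0.752,0.4912,0,0.0764],[0.6,0,0,0.32,0.0735],[0.6,0,0,0.32,0]]' >/dev/null
python3 - <<'E'
from h import *
to(452,-194,2,13.2)
t=optics.camera("top");s=optics.camera("side");np.save("t2.npy",t)
a=np.hstack([cv2.resize(t[120:280,190:350],(400,400),interpolation=cv2.INTER_CUBIC),cv2.resize(s[165:225,165:245],(400,400),interpolation=cv2.INTER_CUBIC)])
cv2.imwrite("pics/c4.png",a[:,:,::-1])
E
```

```text
t 8.22 tcp [ 454.3 -196.3   96.1] alpha 13.4 need [-2.1 -2.8 94. ] turn 0.003 F [-0.4  0.2  0.1] T [0.05 0.01 0.  ]
```

View pics/c4.png

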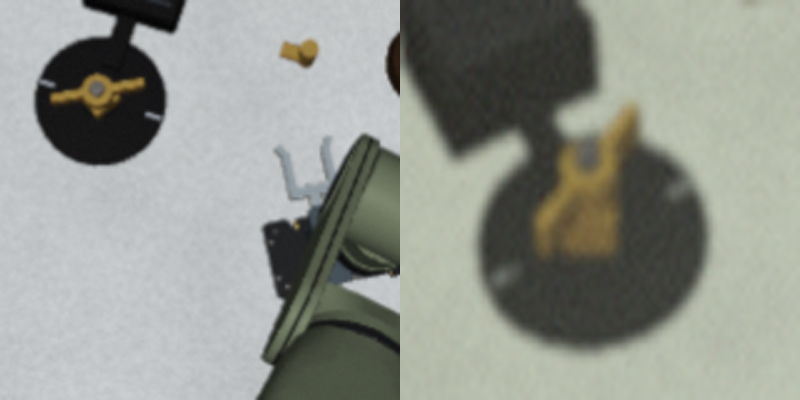

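The ears now run from (52,99) to (143,82) in the crop, and the marks are at (47,84) and (153,117). That puts the ears about 27–30° before the marks, as expected at the seat. I'll descend on the wrench handle.

In the tool's units: 30 mm is 0.48, 25 mm is 0.4.

```bash
python3 - <<'E'
from h import *
def ang(a,b,z):
    p,q=onz("top",a,z),onz("top",b,z); d=p-q; return np.degrees(np.arctan2(d[1],d[0])),(p+q)/2,np.linalg.norm(d)
e=ang((190+52/2.5,120+99/2.5),(190+143/2.5,120+82/2.5),56);m=ang((208.8,153.6),(251.2,166.8),8);print(e,m,e[0]-m[0])
E
python3 steer.py '[[0.6,-0.016,-0.0448,0.4,0],[0.6,-0.016,0,0.48,0],[0.6,0,0,0.4,0],[0.6,0,0,0.192,0],[0.6,0,0,0,0],[0.0,0,0,0,0],[0.0,0,0,0,0],[0,0,0,0,0]]' 45
python3 -c "
from h import *
to(452,-194,2,13.2)"
```

```text
(np.float64(102.53941130690306), array([642.0950744 ,  80.63433707,  56.        ]), np.float64(107.23873974467689)) (np.float64(73.95829415554566), array([642.24752396,  81.46416591,   8.        ]), np.float64(134.5862086399668)) 28.581117151357404
time: 9.32
tool_pos: [451.2, -193.6, 4.6]
ee_rot: [0.993, 0.118, 0.001, 0.0]
ft_force: [-0.1, -0.1, -0.3]
gripper_width: 0.3
grip_force: 0.0
t 9.32 tcp [ 451.2 -193.6    4.6] alpha 13.5 need [0.7 0.6 2.6] turn 0.005 F [-0.1 -0.1 -0.3] T [ 0.01  0.01 -0.04]
```

In the tool's units: 1.5 mm is 0.024.

```bash
python3 steer.py '[[0.0,0,0,0.024,0],[0.0,0,0,0,0],[0,0,0,0,0],[0,0,0,0,0]]' 
python3 steer.py '[[0,0,0,-0.096,0],[0,0,0,-0.32,0],[0,0,0,-0.32,0],[0,0,0,0,-0.1623],[0,0,0,0,-0.1623],[0,0,0,0,-0.1623],[0,0,0,0,0]]' 
python3 - <<'E'
from h import *
u=np.array([np.cos(np.radians(43.4)),np.sin(np.radians(43.4))])
c=np.array([642.5,82])
print(c-u*205, c-u*120); to(*(c-u*205),50,43.4)
t=optics.camera("top")
np.save("t3.npy",t)
bg=np.array([0])
cv2.imwrite("pics/c5.png",cv2.resize(t[110:290,180:360],(600,600),interpolation=cv2.INTER_CUBIC)[:,:,::-1])
E
```

```text
time: 9.82
tool_pos: [451.8, -194.2, 2.9]
ee_rot: [0.993, 0.118, 0.001, 0.001]
ft_force: [1.8, -4.7, 3.0]
gripper_width: 0.151
grip_force: 45.0
time: 10.7
tool_pos: [449.2, -192.2, 47.7]
ee_rot: [0.932, 0.363, -0.001, -0.002]
ft_force: [0.2, -0.3, -3.6]
gripper_width: 0.147
grip_force: 45.0
[493.55219245 -58.85293971] [ 5.55311039e+02 -4.50501297e-01]
t 10.7 tcp [ 449.2 -192.2   47.7] alpha 42.6 need [122.9 -68.2  -2.2] turn -0.014 F [ 0.2 -0.3 -3.6] T [-0.05  0.02  0.01]
```

View pics/c5.png

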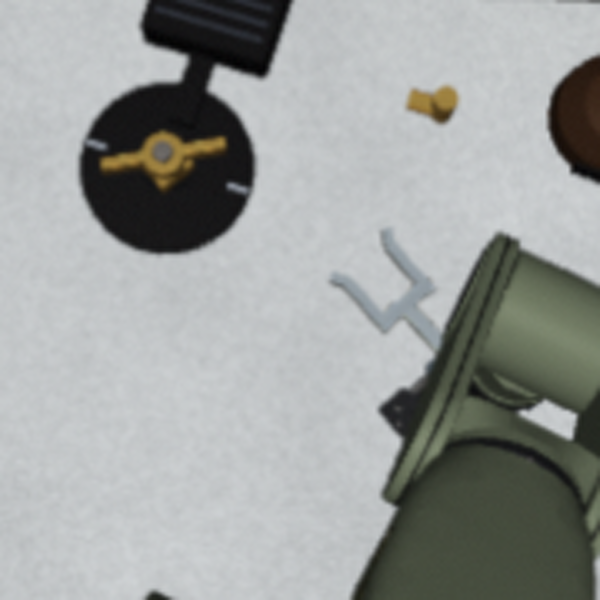

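The wrench is held with its jaw tips at (336,278) and (386,233) in the crop, opening towards the nut. I'll compute where the jaw sits in the hand.

```bash
python3 - <<'E'
from h import *
f=lambda x,y:np.array([180+x*.3,110+y*.3])
s=manip.state()["tool_pos"]
a,b,c,d=[onz("top",f(*q),58)[:2] for q in((334,278),(386,231),(386,332),(432,290))]
m,h=(a+b)/2,(c+d)/2; g=s[:2]
for n,v in(("tcp->tips",m-g),("tcp->headback",h-g),("headback->tips",m-h)): print(n,np.linalg.norm(v).round(1),np.degrees(np.arctan2(v[1],v[0])).round(1))
print(np.linalg.norm(a-b),np.linalg.norm(c-d))
u=np.array([np.cos(np.radians(43)),np.sin(np.radians(43))]); to(*(np.array([642.5,81.7])-u*205),20,43)
E
```

```text
tcp->tips 147.9 42.9
tcp->headback 83.9 43.7
headback->tips 64.0 41.8
60.873195242179186 53.75905571572957
t 10.75 tcp [ 449.6 -192.5   47.8] alpha 42.5 need [122.6 -69.9  27.9] turn -0.008 F [ 0.4 -0.4 -3.6] T [-0.02  0.02 -0.01]
```

In the tool's units: 41 mm is 0.656, -23.3 mm is -0.3728.

```bash
python3 steer.py '[[0,0.656,-0.3728,0,0],[0,0.656,-0.3728,0,0],[0,0.656,-0.3728,0,0],[0,0,0,0.24,0],[0,0,0,0.208,0],[0,0,0,0,0]]' >/dev/null
python3 - <<'E'
from h import *
u=np.array([np.cos(np.radians(43)),np.sin(np.radians(43))]); to(*(np.array([642.5,81.7])-u*120),17,43)
t=optics.camera("top");s=optics.camera("side")
a=np.hstack([cv2.resize(t[130:250,190:310],(400,400),interpolation=cv2.INTER_CUBIC),cv2.resize(s[165:225,175:255],(400,300),interpolation=cv2.INTER_CUBIC)[:,:].copy() if 0 else cv2.resize(s[165:235,175:245],(400,400),interpolation=cv2.INTER_CUBIC)])
cv2.imwrite("pics/c6.png",a[:,:,::-1])
E
```

```text
t 11.5 tcp [491.8 -59.2  18.9] alpha 42.6 need [86.3 -0.9  1.7] turn -0.007 F [ 1.1 -0.7 -4. ] T [-0.02  0.01 -0.03]
```

View pics/c6.png

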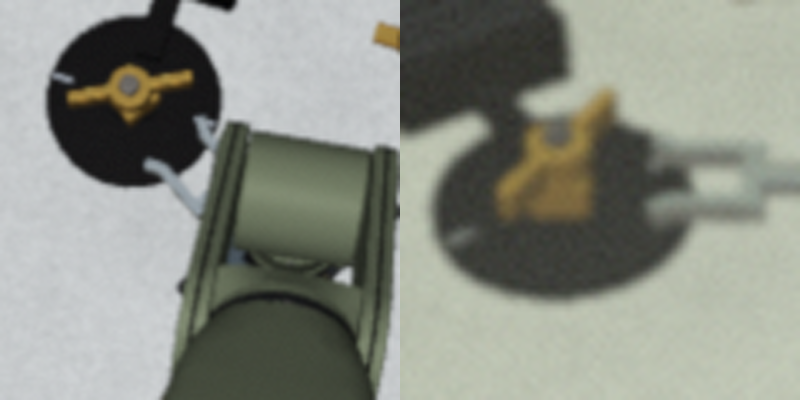

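The jaw tips at (150,162) and (202,122) in the top crop straddle the line to the nut, and the wrench sits low over the foot, below the ears. I'll slide it on.

In the tool's units: 20 mm is 0.32, 15 mm is 0.24.

```bash
python3 steer.py '[[0,0.32,-0.008,0.024,0],[0,0.32,0,0,0],[0,0.24,0,0,0],[0,0,0,0,0]]' >/dev/null
python3 -c "
from h import *
to(642.5-87.76,81.7-81.84,17,43)"
python3 steer.py '[[0,0.192,0,0,0],[0,0.16,0,0,0],[0,0.128,0,0,0],[0,0,0,0,0]]' >/dev/null
python3 -c "
from h import *
to(642.5-87.76,81.7-81.84,17,43)"
```

```text
t 12.1 tcp [535.2 -19.8  19. ] alpha 42.8 need [27.7 -1.2  2.1] turn -0.003 F [-0.5 -0.4 -3.4] T [-0.04 -0.   -0.01]
t 12.6 tcp [550.1  -2.7  17.7] alpha 42.8 need [5.1 1.2 0.7] turn -0.003 F [-10.3  -9.9   0.6] T [-1.7   1.66 -0.21]
```

```bash
python3 - <<'E'
from h import *
t=optics.camera("top");s=optics.camera("side")
a=np.hstack([cv2.resize(t[125:205,195:275],(400,400),interpolation=cv2.INTER_CUBIC),cv2.resize(s[170:230,180:240],(400,400),interpolation=cv2.INTER_CUBIC)])
cv2.imwrite("pics/c7.png",a[:,:,::-1])
E
```

```text
(no output)
```

View pics/c7.png

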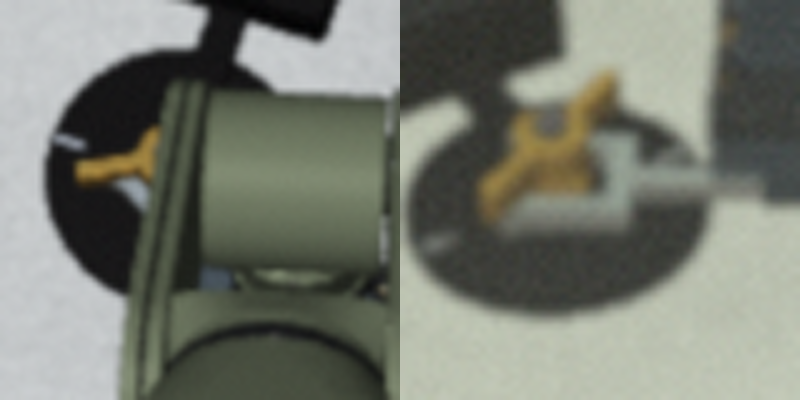

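```bash
python3 - <<'E'
from h import *
u=np.array([np.cos(np.radians(43)),np.sin(np.radians(43))]);n=np.array([-u[1],u[0]])
c=np.array([642.5,81.7])
f=lambda x,y:(180+(x-400)*.15,170+y*.15)
for k,q,z in(("corner bottom",(633,232),14),("corner top",(634,203),28),("far corner top",(632,138),28),("tip bottom",(505,234),14),("hub? stub",(553,118),64)):
    p=onz("side",f(*q),z)[:2]-c; print(k,(p@u).round(1),(p@n).round(1))
s=manip.state();print(s["tool_pos"][:2]-c, (s["tool_pos"][:2]-c)@u)
E
```

```text
corner bottom -44.6 31.7
corner top -45.4 25.4
far corner top -41.2 -24.6
tip bottom 20.1 33.9
hub? stub -4.8 1.9
[-92.32146549 -84.44678989] -125.11221774110632
```

The side crop shows the jaw around the square, with its bridge at (620,170), about 5 mm short of fully on. The contact is a couple, which suggests a slight angular bind. I'll ease it by turning slightly.

In the tool's units: 2 mm is 0.032, 0.02 rad / 1.0472 = 0.0191.

```bash
python3 steer.py '[[0,0,0,0,0.0191],[0,0.032,0,0,0.0191],[0,0,0,0,0]]' >/dev/null
python3 -c "
from h import *
to(642.5-87.76,81.7-81.84,17,43)"
```

```text
t 13.07 tcp [549.   -0.9  17.2] alpha 40.7 need [4.8 3.1 0.1] turn -0.039 F [-14.7  -6.6   2.1] T [-0.97  2.34  0.99]
```

Careful with the scale: shifts go in shares of 62.5 mm and turns go in shares of 60 degrees. That gives: -5 mm is -0.08, -1.5 mm is -0.024, -0.033 rad / 1.0472 = -0.0315.

```bash
python3 steer.py '[[0,-0.064,0,0,-0.0315],[0,-0.08,0,-0.032,0],[0,0,0,-0.024,0],[0,0,0,0,0]]' >/dev/null
python3 -c "
from h import *
to(642.5-87.76,81.7-81.84,17,43)"
python3 steer.py '[[0,0.064,0,0,0],[0,0.064,0,0,0],[0,0.032,0,0,0],[0,0,0,0,0]]' >/dev/null
python3 -c "
from h import *
to(642.5-87.76,81.7-81.84,17,43)"
```

```text
t 13.57 tcp [549.3  -5.3  22.1] alpha 42.3 need [ 7.5 -0.1  5.1] turn -0.012 F [-4.6 -1.1 -4.5] T [-0.18  1.05  0.25]
t 14.07 tcp [550.5  -1.5  21.1] alpha 42.4 need [4.1 1.8 4. ] turn -0.011 F [-16.6 -14.3   1.3] T [-2.07  2.59 -0.16]
```

In the tool's units: -5 mm is -0.08, -3 mm is -0.048.

```bash
python3 steer.py '[[0,-0.08,0,0,0],[0,-0.048,0,-0.032,0],[0,0,0,-0.016,0],[0,0,0,0,0]]' >/dev/null
python3 -c "
from h import *
to(642.5-87.76,81.7-81.84,17,43)"
python3 steer.py '[[0,0,0,-0.016,0],[0,0,0,0,0]]' >/dev/null
python3 -c "
from h import *
to(642.5-87.76,81.7-81.84,17,43)"
python3 steer.py '[[0,0.064,0,0,0],[0,0.064,0,0,0],[0,0,0,0,0]]' >/dev/null
python3 - <<'E'
from h import *
to(642.5-87.76,81.7-81.84,17,43)
t=optics.camera("top");s=optics.camera("side")
cv2.imwrite("pics/c8.png",cv2.resize(s[175:220,185:245],(800,600),interpolation=cv2.INTER_CUBIC)[:,:,::-1])
E
```

```text
t 14.57 tcp [551.1  -3.7  25.1] alpha 42.4 need [ 5.1 -0.1  8. ] turn -0.011 F [-5.6  1.4 -5.6] T [-0.02  1.32  0.63]
t 14.82 tcp [551.2  -3.7  26.1] alpha 42.4 need [ 5.  -0.2  9.1] turn -0.011 F [-5.1  1.6 -6.5] T [0.07 1.34 0.58]
t 15.2 tcp [551.   -1.6  25.2] alpha 42.4 need [3.8 1.5 8.1] turn -0.011 F [-16.6 -11.7   0.2] T [-2.15  2.9  -0.02]
```

View pics/c8.png

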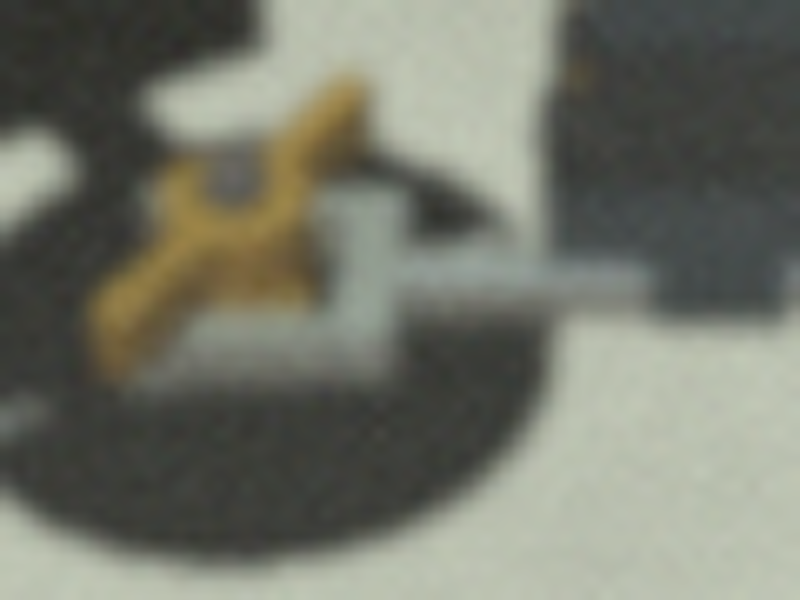

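```bash
python3 - <<'E'
from h import *
a=np.radians(42.6);u=np.array([np.cos(a),np.sin(a)]);n=np.array([-u[1],u[0]])
f=lambda x,y:(185+x*.075,175+y*.075)
o=onz("side",f(232,168),64)[:2]   # stub top as the local datum
print("stub",o,"cam",ray("side",(0,0))[0])
for k,q,zs in(("sq right edge",(317,275),(24,28)),("bridge inner",(345,290),(22,28,34)),("bridge outer near top",(392,340),(22,28,34)),("bridge outer far top",(408,190),(22,28,34)),("handle mid",(460,262),(22,28,34)),("handle mid2",(620,275),(22,28,34)),("cheek tip top",(195,322),(22,28,34)),("ear tip near",(100,305),(56,)),("ear far",(355,80),(56,))):
    for z in zs:
        p=onz("side",f(*q),z)[:2]-o; print(k,z,(p@u).round(1),(p@n).round(1))
E
```

```text
stub [639.45430512  80.75473559] cam [-279.1360971   828.13621605 1070.8888904 ]
sq right edge 24 -18.9 -4.9
sq right edge 28 -19.4 -0.4
bridge inner 22 -26.2 -1.5
bridge inner 28 -27.0 5.3
bridge inner 34 -27.9 12.0
bridge outer near top 22 -39.6 17.4
bridge outer near top 28 -40.3 24.0
bridge outer near top 34 -41.1 30.6
bridge outer far top 22 -39.7 -40.8
bridge outer far top 28 -40.4 -33.9
bridge outer far top 34 -41.2 -27.0
handle mid 22 -55.0 -12.8
handle mid 28 -55.6 -6.0
handle mid 34 -56.3 0.8
handle mid2 22 -96.4 -8.4
handle mid2 28 -96.8 -1.7
handle mid2 34 -97.2 5.1
cheek tip top 22 11.1 11.4
cheek tip top 28 10.1 18.1
cheek tip top 34 9.0 24.7
ear tip near 56 29.3 43.2
ear far 56 -27.2 -44.6
```

The side view shows the bridge's inner edge at (345,290) against the square's edge at (317,275). The jaw is therefore about 5 mm short of centre. The force pattern fits the right flared tip touching the channel's end at 40 mm out. I'll back off and retry with the underside just over the channel top and under the ears.

In the tool's units: -12 mm is -0.192, -4 mm is -0.064.

```bash
python3 steer.py '[[0,-0.192,0,0,0],[0,-0.192,0,0,0],[0,-0.064,0,0.048,0],[0,0,0,0,0],[0,0,0,0,0]]' >/dev/null
python3 -c "
from h import *
to(642.5-87.76,81.7-81.84,23.2,42.8)"
```

```text
t 15.93 tcp [538.6 -17.3  24.1] alpha 42.3 need [23.4 -1.8  0.9] turn -0.008 F [-1.3  3.3 -2.8] T [0.52 0.1  0.32]
```

In the tool's units: 5 mm is 0.08, -2 mm is -0.032.

```bash
python3 steer.py '[[0,0,-0.032,0.016,0],[0,0.08,0,0,0],[0,0.08,0,0,0],[0,0,0,0,0]]' >/dev/null
python3 -c "
from h import *
to(642.5-87.76,81.7-81.84,23.2,42.8)"
python3 steer.py '[[0,0.064,0,0,0],[0,0.064,0,0,0],[0,0.064,0,0,0],[0,0,0,0,0]]' >/dev/null
python3 -c "
from h import *
to(642.5-87.76,81.7-81.84,23.2,42.8)"
```

```text
t 16.43 tcp [544.   -8.9  22.5] alpha 42.3 need [13.8  0.7 -0.7] turn -0.008 F [-0.1  0.1 -3.9] T [-0.08 -0.01 -0.  ]
t 16.93 tcp [549.4  -2.6  22. ] alpha 42.3 need [ 5.6  1.8 -1.3] turn -0.008 F [-6.4 -8.6 -0.8] T [-1.27  0.86 -0.34]
```

In the tool's units: -8 mm is -0.128, -2.3 mm is -0.0368.

```bash
python3 steer.py '[[0,-0.128,0,0,0],[0,0,0,-0.0368,0],[0,0,0,0,0]]' >/dev/null
python3 -c "
from h import *
to(642.5-87.76,81.7-81.84,23.2,42.8)"
python3 steer.py '[[0,0.064,0,-0.008,0],[0,0.064,0,-0.008,0],[0,0.064,0,-0.008,0],[0,0,0,0,0]]' >/dev/null
python3 -c "
from h import *
to(642.5-87.76,81.7-81.84,23.2,42.8)"
```

```text
t 17.3 tcp [546.3  -6.3  24.9] alpha 42.3 need [10.4  1.1  1.7] turn -0.008 F [-0.3 -0.1 -3.6] T [-0.22  0.16 -0.05]
t 17.8 tcp [550.   -1.2  25.2] alpha 42.4 need [4.3 2.4 1.9] turn -0.008 F [-10.4 -14.2  -0.1] T [-2.48  1.65 -0.6 ]
```

In the tool's units: -10 mm is -0.16, -1.5 mm is -0.024.

```bash
python3 steer.py '[[0,-0.16,0.016,0,0],[0,0,0,-0.024,0],[0,0,0,-0.024,0],[0,0,0,0,0]]' >/dev/null
python3 -c "
from h import *
to(642.5-87.76,81.7-81.84,23.2,42.8)"
python3 steer.py '[[0,0.064,0.016,-0.008,0],[0,0.064,0,-0.008,0],[0,0.064,0,-0.008,0],[0,0,0,0,0]]' >/dev/null
python3 -c "
from h import *
to(642.5-87.76,81.7-81.84,23.2,42.8)"
```

```text
t 18.3 tcp [547.7  -5.7  28.8] alpha 42.4 need [9.  0.6 5.5] turn -0.008 F [-0.8 -2.6 -8.4] T [-0.7   0.76 -0.11]
t 18.8 tcp [551.1  -0.8  29.2] alpha 42.4 need [3.2 2.  6. ] turn -0.007 F [-13.2 -12.4  -2.1] T [-2.34  2.56 -0.39]
```

In the tool's units: -8 mm is -0.128, 1.5 mm is 0.024, 0.04 rad / 1.0472 = 0.0382.

```bash
python3 steer.py '[[0,-0.128,0,0.048,0],[0,0,-0.0784,0.024,0.0382],[0,0.0048,-0.0784,0,0.0382],[0,0,0,0,0]]' >/dev/null
python3 -c "
from h import *
a=np.radians(38);to(642.5-120*np.cos(a),81.7-120*np.sin(a),23.2,38)"
python3 steer.py '[[0,0.064,0,0,0],[0,0.064,0,0,0],[0,0,0,0,0]]' >/dev/null
python3 -c "
from h import *
a=np.radians(38);to(642.5-120*np.cos(a),81.7-120*np.sin(a),23.2,38)"
```

```text
t 19.3 tcp [546.4   4.7  26.7] alpha 37.9 need [ 3.1 -1.5  3.5] turn -0.003 F [-2.6  2.1 -5.9] T [0.41 0.23 0.49]
t 19.68 tcp [548.7   7.4  25.6] alpha 37.8 need [-0.4 -0.8  2.4] turn -0.004 F [-9.8 -5.5 -2.4] T [-0.86  1.24  0.02]
```

Turning in the play freed the tip, and the jaw is now on the nut's axis to within 0.5 mm, so it is fully on. Now I'll tighten along the arc.

In the tool's units: -10 mm is -0.16, -9.6 mm is -0.1536, 0.08 rad / 1.0472 = 0.0764.

```bash
python3 steer.py '[[0,0.0064,-0.16,0,0.0764],[0,0.0064,-0.1536,0,0.0764],[0,0.0064,-0.1536,0,0.0764],[0,0.0064,-0.1536,0,0.0764],[0,0,0,0,0]]' >/dev/null
python3 - <<'E'
from h import *
a=np.radians(19.5);to(642.5-120*np.cos(a),81.7-120*np.sin(a),23.2,19.5)
s=optics.camera("side");
p=comps(brass(s),15,(175,175,225,215))
print([(a,c.round(1)) for a,c,_ in p])
E
```

```text
t 20.3 tcp [531.   41.2  25.8] alpha 19.5 need [-1.4 -1.   2.6] turn -0.0 F [-7.7 -6.3 -3.2] T [-1.29  1.08 -0.02]
[(np.int32(147), array([200.7, 192.2]))]
```

```bash
cat >> h.py <<'E'
def ears(im,n="top",c=None,lo=36):
    h=cv2.cvtColor(im,cv2.COLOR_RGB2HSV); m=(h[...,0]>10)&(h[...,0]<32)&(h[...,1]>90)&(h[...,2]>60)
    box=(195,125,265,195) if n=="top" else (175,175,225,215)
    if c is None: c=np.array([642.5,81.2]) if n=="top" else np.array([639.5,80.8])
    P=np.array([onz(n,q,53) for q in np.vstack([p for _,_,p in comps(m,3,box)])])[:,:2]-c
    r=np.hypot(*P.T); P=P[(r>lo)&(r<62)]; A=np.degrees(np.arctan2(P[:,1],P[:,0]))
    e=np.degrees(np.angle(np.mean(np.exp(2j*np.radians(A)))))/2%180
    v=np.array([np.cos(np.radians(e)),np.sin(np.radians(e))]); k=P@v
    g=lambda Q:(np.degrees(np.arctan2(Q[:,1].mean(),Q[:,0].mean())).round(1),len(Q)) if len(Q) else None
    return round(e,1),g(P[k>0]),g(P[k<0])
E
python3 - <<'E'
from h import *
for f in("t","t2","t3"): print(f,ears(np.load(f+".npy")))
print(ears(np.load("s.npy"),"side"))
print("now",ears(optics.camera("side"),"side"),ears(optics.camera("top")))
E
```

```text
t (np.float64(148.9), (np.float64(146.1), 30), (np.float64(-28.3), 30))
t2 (np.float64(102.1), (np.float64(99.9), 33), (np.float64(-75.4), 29))
t3 (np.float64(102.1), (np.float64(99.7), 32), (np.float64(-75.4), 31))
(np.float64(141.4), (np.float64(139.6), 67), (np.float64(-29.8), 12))
now (np.float64(87.4), (np.float64(89.3), 39), (np.float64(-95.4), 13)) (np.float64(nan), None, None)
  return _methods._mean(a, axis=axis, dtype=dtype,
  ret = ret.dtype.type(ret / rcount)
```

In the tool's units: -7.2 mm is -0.1152, -6.5 mm is -0.104, 0.06 rad / 1.0472 = 0.0573.

```bash
python3 steer.py '[[0,0.0064,-0.1152,0,0.0573],[0,0.0064,-0.1152,0,0.0573],[0,0.0048,-0.104,0,0.0525],[0,0,0,0,0]]' >/dev/null
python3 - <<'E'
from h import *
a=np.radians(9.5);to(642.5-120*np.cos(a),81.7-120*np.sin(a),23.2,9.5)
print(ears(optics.camera("side"),"side"))
E
```

```text
t 20.95 tcp [525.9  61.4  25.9] alpha 9.4 need [-1.6 -0.8  2.7] turn -0.001 F [-8.8 -7.  -1. ] T [-1.27  1.28 -0.07]
(np.float64(78.6), (np.float64(79.4), 46), (np.float64(-103.1), 2))
```

In the tool's units: -25 mm is -0.4, -20 mm is -0.32, -0.04 rad / 1.0472 = -0.0382.

```bash
python3 steer.py '[[0,0,0.0768,0,-0.0382],[0,0,0.0576,0,-0.0286],[0,-0.192,0,0,0],[0,-0.32,0,0,0],[0,-0.32,0,0,0],[0,-0.4,0,0,0],[0,-0.24,0,0,0],[0,0,0,0,0]]' >/dev/null
python3 - <<'E'
from h import *
a=np.radians(9.5);to(642.5-120*np.cos(a),81.7-120*np.sin(a),23.2,9.5)
t=optics.camera("top");np.save("t4.npy",t)
print(ears(t),ears(optics.camera("side"),"side"))
E
```

```text
t 22.0 tcp [441.2  33.4  26.7] alpha 13.4 need [87.3 -8.6  3.7] turn 0.067 F [ 0.9  0.4 -3.9] T [-0.04  0.08 -0.  ]
(np.float64(75.8), (np.float64(74.3), 35), (np.float64(-102.4), 29)) (np.float64(101.7), (np.float64(111.0), 110), (np.float64(-113.1), 21))
```

```bash
python3 - <<'E'
from h import *
for f in("t","t2","t3","t4"):
    im=np.load(f+".npy"); g=im.astype(float).mean(2); out=[]
    for c in((208.7,153.6),(251.2,166.5)):
        x,y=int(c[0]),int(c[1]); Y,X=np.mgrid[y-4:y+6,x-5:x+7]
        P=np.array([[onz("top",(a,b),8)[:2] for a,b in zip(r,q)] for r,q in zip(X,Y)])-[642.5,81.7]
        r=np.hypot(P[...,0],P[...,1]); w=np.clip(g[Y,X]-45,0,None)*(r<76)*(r>54)
        out.append((P*w[...,None]).sum((0,1))/w.sum())
    d=out[0]-out[1]; m=np.degrees(np.arctan2(d[1],d[0]))
    # ears: line fit on bright brass pixels, weighted second moments, r 25..56 at z=56
    h=cv2.cvtColor(im,cv2.COLOR_RGB2HSV); Y,X=np.mgrid[130:190,200:262]
    mk=(h[...,0]>10)&(h[...,0]<32)&(h[...,1]>90)
    res=[]
    for th in(60,110,135,150):
        k=mk[Y,X]&(h[...,2][Y,X]>th); P=np.array([onz("top",q,56)[:2] for q in zip(X[k],Y[k])])-[642.5,81.2]
        r=np.hypot(*P.T); P=P[(r>34)&(r<60)]; e0=np.exp(2j*np.arctan2(P[:,1],P[:,0])).mean(); v=np.exp(1j*np.angle(e0)/2); s=P@[v.real,v.imag]>0
        q=P[s].mean(0)-P[~s].mean(0); res.append((round(np.degrees(np.arctan2(q[1],q[0]))%180,1),len(P)))
    print(f,"mark",m.round(2),np.linalg.norm(d).round(1),(out[0]+out[1])/2+[642.5,81.7],res)
E
```

```text
Traceback (most recent call last):
ValueError: operands could not be broadcast together with shapes (0,) (2,)
```

```bash
cat > fine.py <<'E'
from h import *
def fine(im):
    g=im.astype(float).mean(2); out=[]
    for c in((208.7,153.6),(251.2,166.5)):
        x,y=int(c[0]),int(c[1]); Y,X=np.mgrid[y-4:y+6,x-5:x+7]
        P=np.array([[onz("top",(a,b),8)[:2] for a,b in zip(r,q)] for r,q in zip(X,Y)])-[642.5,81.7]
        r=np.hypot(P[...,0],P[...,1]); w=np.clip(g[Y,X]-45,0,None)*(r<76)*(r>54)
        out.append((P*w[...,None]).sum((0,1))/w.sum())
    d=out[0]-out[1]; m=np.degrees(np.arctan2(d[1],d[0]))
    h=cv2.cvtColor(im,cv2.COLOR_RGB2HSV); Y,X=np.mgrid[130:190,200:262]
    mk=(h[...,0]>10)&(h[...,0]<32)&(h[...,1]>90); V=h[...,2][Y,X]; res=[]
    for pc in(0,30,50,70):
        k=mk[Y,X]; k&=V>=np.percentile(V[k],pc)
        P=np.array([onz("top",q,56)[:2] for q in zip(X[k],Y[k])])-[642.5,81.2]
        r=np.hypot(*P.T); P=P[(r>34)&(r<60)]; e0=np.exp(2j*np.arctan2(P[:,1],P[:,0])).mean(); v=np.exp(1j*np.angle(e0)/2); s=P@[v.real,v.imag]>0
        q=P[s].mean(0)-P[~s].mean(0); res.append((round(np.degrees(np.arctan2(q[1],q[0]))%180,1),len(P)))
    return "mark",m.round(2),np.linalg.norm(d).round(1),(out[0]+out[1])/2+[642.5,81.7],res
E
python3 - <<'E'
from fine import *
for f in("t","t2","t3","t4"): print(f,fine(np.load(f+".npy")))
E
```

```text
t ('mark', np.float64(74.12), np.float64(134.3), array([644.42977829,  82.16699442]), [(np.float64(149.5), 94), (np.float64(149.1), 57), (np.float64(148.8), 40), (np.float64(149.5), 22)])Traceback (most recent call last):
  File "<stdin>", line 2, in <module>
  File "fine.py", line 14, in fine
    P=np.array([onz("top",q,56)[:2] for q in zip(X[k],Y[k])])-[642.5,81.2]
                ~~~^^^^^^^^^^^^
  File "h.py", line 9, in onz
    o,v=ray(n,uv); return o+v*(z-o[2])/v[2]
        ~~~^^^^^^
  File "h.py", line 6, in ray
    K,d,R,t=cam(n); p=cv2.undistortPoints(np.array([[uv]],float),K,d)[0,0]
            ~~~^^^
  File "h.py", line 4, in cam
    m=optics.camera_model(n); return m["K"],m["distortion"],cv2.Rodrigues(m["rvec"])[0],m["tvec"]
ValueError: time passes only in moves, steps and waits
```

```bash
sed -i 's/^def cam(n):/from functools import lru_cache\n@lru_cache\ndef cam(n):/' h.py
python3 - <<'E'
from fine import *
for f in("t","t2","t3","t4"): print(f,fine(np.load(f+".npy")))
E
```

```text
t ('mark', np.float64(74.12), np.float64(134.3), array([644.42977829,  82.16699442]), [(np.float64(149.5), 94), (np.float64(149.1), 57), (np.float64(148.8), 40), (np.float64(149.5), 22)])
t2 ('mark', np.float64(75.22), np.float64(131.5), array([642.82031943,  81.17092098]), [(np.float64(102.2), 99), (np.float64(102.0), 62), (np.float64(101.7), 42), (np.float64(102.0), 26)])
t3 ('mark', np.float64(75.23), np.float64(131.5), array([642.81147562,  81.16651183]), [(np.float64(102.1), 100), (np.float64(101.9), 61), (np.float64(101.7), 42), (np.float64(102.0), 26)])
t4 ('mark', np.float64(72.21), np.float64(129.7), array([645.8809268 ,  79.37392031]), [(np.float64(75.2), 93), (np.float64(75.7), 58), (np.float64(75.8), 41), (np.float64(75.8), 22)])
```

```bash
python3 - <<'E'
from h import *
def marks(im,n,cs,c0,base):
    g=im.astype(float).mean(2); c=np.array(c0)
    for it in range(4):
        out=[]
        for q in cs:
            x,y=map(int,map(round,q)); Y,X=np.mgrid[y-6:y+7,x-7:x+8]
            P=np.array([[onz(n,(a,b),8)[:2] for a,b in zip(r,k)] for r,k in zip(X,Y)])-c
            r=np.hypot(P[...,0],P[...,1]); w=np.clip(g[Y,X]-base,0,None)*(r<75)*(r>57)
            A=np.arctan2(P[...,1],P[...,0]); a0=np.arctan2(*(onz(n,q,8)[:2]-c)[::-1]); w*=np.abs(np.angle(np.exp(1j*(A-a0))))<.15
            out.append((P*w[...,None]).sum((0,1))/w.sum())
        c=c+(out[0]+out[1])/2
    d=out[0]-out[1]; return np.degrees(np.arctan2(d[1],d[0])).round(2),np.linalg.norm(d).round(1),c.round(1)
s=optics.camera("side")
for b in(45,60,80):
    print([marks(np.load(f+".npy"),"top",((208.7,153.6),(251.2,166.5)),(642.5,81.7),b) for f in("t","t2","t3")], marks(np.load("s.npy"),"side",((185.6,206.8),(220.4,193.6)),(640,80),b))
E
```

```text
[(np.float64(74.11), np.float64(133.3), array([644.6,  82.7])), (np.float64(74.1), np.float64(133.2), array([644.6,  82.7])), (np.float64(74.09), np.float64(133.2), array([644.6,  82.7]))] (np.float64(73.61), np.float64(133.9), array([640.8,  79.3]))
[(np.float64(74.15), np.float64(133.5), array([644.6,  82.7])), (np.float64(74.13), np.float64(133.4), array([644.5,  82.6])), (np.float64(74.12), np.float64(133.4), array([644.5,  82.7]))] (np.float64(73.32), np.float64(135.3), array([642.,  79.]))
[(np.float64(74.17), np.float64(134.3), array([644.8,  82.8])), (np.float64(74.17), np.float64(133.9), array([644.7,  82.6])), (np.float64(74.14), np.float64(133.8), array([644.7,  82.7]))] (np.float64(73.62), np.float64(138.9), array([642.4,  79. ]))
```

In the tool's units: 20 mm is 0.32, 12 mm is 0.192.

```bash
python3 steer.py '[[0,0.32,0,0,0],[0,0.32,0,0,0],[0,0.32,0,0,0],[0,0.192,0,0,0],[0,0.16,0,0,0],[0,0.128,0,0,0],[0,0,0,0,0]]' >/dev/null
python3 -c "
from h import *
a=np.radians(13.4);to(643-120*np.cos(a),82-120*np.sin(a),25,13.4)"
```

```text
t 23.02 tcp [525.3  53.6  25.6] alpha 13.4 need [ 1.1 -0.3  0.6] turn -0.0 F [-6.5 -3.9 -0.3] T [-0.62  0.79 -0.37]
```

In the tool's units: -4.8 mm is -0.0768, -4 mm is -0.064, 0.04 rad / 1.0472 = 0.0382.

```bash
python3 steer.py '[[0,0.0032,-0.0768,0,0.0382],[0,0.0032,-0.0768,0,0.0382],[0,0.0016,-0.064,0,0.0315],[0,0,0,0,0]]' >/dev/null
python3 -c "
from h import *
a=np.radians(7.1);to(643-120*np.cos(a),82-120*np.sin(a),25,7.1)"
```

```text
t 23.52 tcp [524.3  66.   25.9] alpha 7.0 need [-0.2 -1.2  0.9] turn -0.001 F [-3.7 -7.6 -1.7] T [-1.38  0.53 -0.08]
```

Now I'll remove it the same way and check.

In the tool's units: -25 mm is -0.4, -20 mm is -0.32, -0.04 rad / 1.0472 = -0.0382.

```bash
python3 steer.py '[[0,0,0.0768,0,-0.0382],[0,0,0.0576,0,-0.0286],[0,-0.192,0,0,0],[0,-0.32,0,0,0],[0,-0.32,0,0,0],[0,-0.4,0,0,0],[0,-0.24,0,0,0],[0,0,0,0,0]]' >/dev/null
python3 - <<'E'
from fine import *
to(430,-60,3,0)
t=optics.camera("top");np.save("t5.npy",t);print(fine(t)[-1],ears(t))
E
```

```text
t 24.52 tcp [436.3  41.9  26.4] alpha 10.9 need [-25.5  98.9  23.4] turn 0.191 F [ 0.8 -0.2 -3. ] T [-0.05  0.02 -0.01]
[(np.float64(72.4), 92), (np.float64(72.8), 58), (np.float64(72.7), 40), (np.float64(72.7), 23)] (np.float64(72.6), (np.float64(71.7), 35), (np.float64(-106.2), 29))
```

In the tool's units: 50 mm is 0.8, 48 mm is 0.768.

```bash
python3 steer.py '[[0,-0.32,0,-0.08,0],[0,-0.208,0.64,0,0],[0,0,0.8,0,0],[0,0,0.768,0,0],[0,0,0,0.192,0],[0,0,0,0.144,0],[0,0,0,0,0]]' >/dev/null
python3 -c "
from h import *
to(430,-100,3,10.9)"
```

```text
t 25.45 tcp [430.  -99.    9.7] alpha 11.0 need [-0.2  1.   6.7] turn 0.001 F [-1.2 -1.4 -0.9] T [-0.14 -0.1  -0.11]
```

In the tool's units: 3 mm is 0.048, 2 mm is 0.032.

```bash
python3 steer.py '[[0,0,0,0.048,0],[0,0,0,0.032,0],[0,0,0,0.024,0],[0,0,0,0,0]]' >/dev/null
python3 -c "
from h import *
to(430,-100,3,10.9)"
python3 steer.py '[[0.3,0,0,0,0],[0.4,0,0,0,0],[0.5,0,0,0,0],[0.5,0,0,0,0],[0.5,0,0,-0.32,0],[0.5,0,0,-0.64,0],[0.5,0,0,-0.8,0],[0.5,0,0,-0.8,0]]'
python3 steer.py '[[0.5,0,0.64,0,0],[0.5,0,0.8,0,0],[0.5,0,0.8,0,0],[0.5,0,0.8,0,0],[0.5,0,0.8,0,0],[0.5,0,0.8,0,0],[0.5,0,0,0,0]]'
python3 - <<'E'
from fine import *
t=optics.camera("top");s=optics.camera("side")
print(fine(t)[-1])
D=np.abs(t.astype(int)-np.load("t.npy").astype(int)).sum(2)>45
print([(a,c.round(1),p.min(0),p.max(0)) for a,c,p in comps(D,12)][:10])
bg=cv2.medianBlur(t,31).astype(int);d=np.abs(t.astype(int)-bg).sum(2)
for a,c,p in comps(d>45,100,(260,160,345,290))[:3]: print(a,c.round(1),[onz("top",q,12).round(0)[:2].tolist() for q in rect(p)])
D=np.abs(s.astype(int)-np.load("s.npy").astype(int)).sum(2)>60
print([(a,c.round(1),p.min(0),p.max(0)) for a,c,p in comps(D,12)][:10])
E
```

```text
t 25.95 tcp [430.7 -99.6   3.7] alpha 11.0 need [-0.7  0.3  0.7] turn 0.001 F [-2.1  1.   1. ] T [ 0.32 -0.03  0.17]
time: 26.95
tool_pos: [430.6, -99.8, 165.2]
ee_rot: [0.995, 0.095, -0.0, 0.0]
ft_force: [0.1, -0.2, -0.8]
gripper_width: 0.501
grip_force: 0.0
time: 27.82
tool_pos: [486.0, -387.7, 162.9]
ee_rot: [0.996, 0.094, 0.0, 0.0]
ft_force: [0.9, 0.1, -0.6]
gripper_width: 0.497
grip_force: 0.0
[(np.float64(72.5), 96), (np.float64(72.8), 58), (np.float64(72.7), 40), (np.float64(72.7), 23)]
[(np.int32(157876), array([267.5, 204.2]), array([0, 0]), array([511, 383])), (np.int32(86), array([239.8, 160.2]), array([232, 156]), array([247, 164])), (np.int32(82), array([216.7, 152.1]), array([210, 148]), array([224, 156])), (np.int32(66), array([221.7, 166.2]), array([217, 160]), array([228, 172])), (np.int32(61), array([235.6, 145.2]), array([231, 140]), array([240, 150]))]
1024 [290.9 241. ] [[576.0, -34.0], [595.0, -153.0], [270.0, -198.0], [253.0, -83.0]]
[(np.int32(10772), array([348.4, 104.3]), array([256,   3]), array([408, 290])), (np.int32(3855), array([431.9,  54.4]), array([385,   0]), array([475, 135])), (np.int32(751), array([375.5, 165.9]), array([366, 131]), array([387, 217])), (np.int32(482), array([276.2, 200. ]), array([242, 182]), array([316, 218])), (np.int32(426), array([358.5, 260.2]), array([342, 218]), array([370, 286])), (np.int32(161), array([348.4, 127.2]), array([342, 118]), array([354, 136])), (np.int32(117), array([422.9, 265.9]), array([418, 252]), array([426, 277])), (np.int32(108), array([410.5, 284.1]), array([404, 278]), array([418, 289])), (np.int32(91), array([417.2, 240.5]), array([411, 234]), array([423, 247])), (np.int32(63), array([191.6, 194.3]), array([187, 190]), array([197, 199]))]
```

```bash
python3 -c "
from rig import manip, optics, workorder
print(workorder.hand_in())"
```

```text
the job is handed in; nothing more can be done
None
```

I ran the nut to its seat by hand, tightened it with the large wrench until the ears were within about 1.5° of the marks by camera, and laid the wrench flat on bare counter clear of the pump; I handed the job in at about 28 s.

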